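# Check a torch lever for clearance

### The arm

A 7-joint arm with a two-finger parallel gripper is mounted at the origin on the work surface. World frame = base frame: x ahead of the robot, y to its left, z up, the work surface at z = 0. Lengths are in m, angles in rad, forces in N, time in s.
With the tool pointing down it reaches from about 0.425 to 0.925 m from the base axis. Payload 6.8 kg.
Tool frame: the origin (TCP) lies at the very end of the fingers, on their centre line; the grasp point (between the pads) lies 19 mm behind it; z points along the fingers, y is the line along which they close (so a half turn about z gives the same grasp; the last joint's range is limited). The gripper opens to 85 mm and grips with 20 to 120 N. Pads are 22 mm wide; open, the fingers measure 114 mm over their backs; the gripper's body (76 mm by 85 mm) begins 54 mm behind the grasp point. The pads swing forward as they close: fully open they stand 13 mm farther back than shut.
Start: joints at [-1.276, 0.477, 0.022, 1.555, -0.011, 1.109, -0.083], TCP at [0.265, 0.621, 0.231] pointing down, gripper open.
Joint ranges: [-2.96, 2.96], [-0.34, 2.1], [-1.41, 1.46], [0.24, 2.44], [-1.37, 4.51], [0.17, 1.92], [-2.96, 2.96]. Speed limits (rad/s): [2.39, 2.39, 3.14, 3.14, 3.14, 3.14, 3.14].

### API

Orientations are given as a unit quaternion [w, x, y, z].
In Python, from station import get_obs, read_camera, hand_in gives the robot as it stands.
- The arm moves only by the tool arm_command, never from a script. Its argument "commands" is one flat list of numbers, 7 for each row, row after row: the shift along the tool's x, y, z in m, then the turn, a rotation vector about the tool's x, y, z in degrees, then the opening, from 0 (shut) to 1 (fully open). In form: [tx, ty, tz, rx, ry, rz, fingers, tx, ty, tz, rx, ry, rz, fingers, ...]. A call has 1 to 8 rows; each row is the pose to reach, as a shift and turn from the pose commanded when the call began, along the tool's axes at that moment; what a row does not reach only later rows make up. A row lasts 1/10 s, in which the tool goes at most 50 mm and 8.59 degrees, less where a joint would pass 70% of its speed; a pose out of reach is approached as far as the arm can. A call with a gripper value outside its range is refused whole. The fingers move at their own pace and stop on an object; "force" is the grip in N (left out, the last holds). Time passes only in rows, so rows that repeat a pose let the fingers close. It gives the time, the measured TCP pose, the force, the opening and the grip force at its end, in the units of the state.
- get_obs(): the state, without advancing time (a new reading comes with each control period).
- read_camera(name): name is "scene" or "top"; returns a dict with "img" (480x640x3 uint8, red, green, blue), "camera_matrix" (3x3 intrinsics, pixels), "k1" (the pictures are not rectified: a ray, as slopes to the right and down, at radius r is drawn at 1 + k1 r^2 times it, then the intrinsics apply), "pose" (4x4, takes a point from camera to world coordinates). Camera axes: x right, y down, z forward; pixel columns grow to the right and rows downward; lengths in m; the calibration is good to about 2 mm. A picture is of the moment at which its call begins. There is no depth.
- hand_in(): hands the job in; it is judged then, once.
The state is a dict: "t": time; "q": joint angles; "joint_vel": joint speeds; "joint_torque": joint torques, N m; "eef_pos": TCP position; "tool_rot": TCP orientation; "contact_force": force on the tool from outside, world axes, zero at the start; "torque": the same for the moment, N m; "gripper_width": opening from 0.0 (shut) to 1.0 (fully open); "grasp_force": force on a finger pad.
Only numpy, scipy, OpenCV 4.12 (cv2) and the standard library are available. Lean on these libraries where they do the work, as an engineer would, in place of code of your own. Each camera call takes 0.05 s, during which the arm holds its last target. There are 200 camera calls.

### The job

Two cold hand torches, gas off, are fixed in bench stands. On the torch with the long lever, gently and slowly press the lever in from its outer side with the backs of the fingers, all the way to its stop, and keep it there for a good second so one can see that it stops short of the handle bar. Then let it spring fully back out and move away. Only push the lever, never pinch it, reach in behind it or touch the handle bar, and leave the short-lever torch and the things on the bench alone.

Things in the scene. Friction and masses are not known exactly. Their poses are not given: they have to be found in the camera images.
- long_torch: fixed stand with the LONG-lever torch; origin on the bench under the bar. x: along the bar to the nozzle, y: to the lever's side, z up. Bar: dark wood, 28 mm diameter, axis 100 mm up, x=-112 to 40 mm, not to be touched; brass valve block x=40 to 95, nozzle end x=176. Base plate x=-110 to 90, y=-47 to 23, 12 mm thick. Nothing above 125 mm. May swap places with short_torch
- long_lever (a joint): the long lever's angle about a vertical hinge pin: 0 at rest (sprung out, 0.28 rad from parallel to the bar), grows as it is pressed in, 0.28 rad at its stop, where it is parallel to the bar with a clear gap of 12 mm. Its spring takes about 3 N at the press point to start and 7 N at the stop, and returns it to 0; past the stop it is firm
- long_torch_hinge (a point): hinge pin of the long lever, at x=60, y=31, z=100 mm of the stand
- long_lever_press (a point): press point on the outer face of the long lever, half-way up it, 120 mm from the hinge; moves with the lever. x along the lever to the hinge, y straight out of the face (press along -y), z up. The face is 5 mm outside the pin's line. Lever: aluminium blade 150 mm long, 10 thick, 22 high (89 to 111 mm above the bench); free space outside and below it; do not touch its inner face
- short_torch: stand of the other torch, alike in every way but that its lever is only 85 mm long; origin and axes as for long_torch. Leave alone
- short_lever (a joint): the short lever's angle, 0 at rest. Leave alone
- rod_jar: loose glass jar of glass rods, 74 mm diameter, 85 mm high, rods to 175 mm; origin at the centre of its underside
- paddle: loose marvering paddle lying flat, about 210 mm long, 50 mm wide, 18 mm high; origin between blade and handle
- marver: loose brass block 75 x 55 x 22 mm; origin at the centre of its underside
- water_pot: loose white ceramic pot, 84 mm diameter, 70 mm high; origin at the centre of its underside

How it is judged:
On the way:
1. the long lever is held in at its stop by the fingers on its outer face (joint above 0.26 rad) for 0.8 s (value of joint long_lever above 0.26 rad and contact force between the fingers and long_lever_c0 above 1 N), for 0.8 s.
At the end, for the whole second after the job is handed in: after having been held at its stop, the long lever is back out at rest (joint under 0.03 rad), the short lever is at rest (under 0.03 rad), and every loose thing on the bench is within 25 mm of where it was (value of joint each of long_lever, short_lever below 0.03 rad and not (distance of rod_jar from where it was at the start of the episode above 0.025 m) and not (distance of paddle from where it was at the start of the episode above 0.025 m) and not (distance of marver from where it was at the start of the episode above 0.025 m) and not (distance of water_pot from where it was at the start of the episode above 0.025 m)); the robot touches nothing.
It fails at once if the handle bar of the long-lever torch or the lever's inner face is touched, as in pinching or hooking the lever (over 1 N) (contact force between any of the fingers, the arm and long_torch_c0 above 1 N or contact force between any of the fingers, the arm and long_lever_c1 above 1 N).
It fails at once if the lever is pressed with more than 35 N (contact force between any of the fingers, the arm and long_lever_c0 above 35 N).
It fails at once if the lever is slammed in (faster than 1.2 rad/s) (velocity of joint long_lever above 1.2 rad/s).
It fails at once if the short-lever torch is touched (over 1 N) or its lever pressed (contact force between any of the fingers, the arm and short_torch above 1 N or value of joint short_lever above 0.05 rad).
It fails at once if a loose thing on the bench is moved by more than 25 mm (distance of any of rod_jar, paddle, marver, water_pot from where it was at the start of the episode above 0.025 m).
It also fails if it takes over 45 s, if anything falls off the work surface, if the arm or the gripper's body presses on something with over 40 N, if the wrist force passes 120 N, or if a joint passes its speed limit or range.

## Working session

There is one attempt and no reset: what is moved stays moved. The work goes in short steps, Python scripts to look and compute and a tool call to move; the robot and the scene stay as the last step left them, time stands still between calls to the robot, and variables do not carry over. Pictures are saved under pics/ and viewed, at most 10 in all, crops included, and the job is handed in when it is done.

Besides the shell and the picture viewer there is one more tool, called after "Call:" by a JSON object that holds its "name" and its "arguments". arm_command: Moves the arm, as the interface text tells. Its arguments: {"type":"object","properties":{"commands":{"type":"array","items":{"type":"number"}},"force":{"type":"number"}},"required":["commands"]}

```bash
mkdir -p pics; python3 - <<'E'
from station import *
import cv2
o=get_obs();print(o)
for n in("scene","top"):
    c=read_camera(n);cv2.imwrite(f"pics/{n}0.png",c["img"][:,:,::-1]);print(c["camera_matrix"],c["k1"],c["pose"])
E
```

```text
{'t': 0.0, 'q': array([-1.27608869,  0.47782054,  0.0223329 ,  1.55647112, -0.01148572,
        1.109281  , -0.08307639]), 'joint_vel': array([-0.00107486, -0.00129832, -0.00123519,  0.00100241,  0.00108941,
        0.00079412, -0.00121927]), 'joint_torque': array([ 1.62850196e-03, -5.96453297e+01,  1.60866302e+00, -2.81178224e+01,
        1.24620119e-02,  9.40742641e-03, -2.60567691e-05]), 'eef_pos': array([0.26438168, 0.6204192 , 0.23030358]), 'tool_rot': array([-1.12027691e-04,  2.00016741e-01,  9.79792042e-01, -9.19111903e-04]), 'contact_force': array([ 0.38239012, -0.02899542, -0.19185766]), 'torque': array([0.02121605, 0.02305058, 0.01103474]), 'grasp_force': 0.0, 'gripper_width': 1.0001925634410174}
[[610.12352619   0.         320.83261285]
 [  0.         610.12352619 239.28080262]
 [  0.           0.           1.        ]] -0.02804356611475872 [[ 0.83150335  0.37554163 -0.40935396  1.17543736]
 [ 0.55523599 -0.53827546  0.63401303 -0.91068346]
 [ 0.0177531  -0.75447201 -0.65609208  1.05047433]
 [ 0.          0.          0.          1.        ]]
[[617.68242872   0.         323.06716338]
 [  0.         617.68242872 247.66314541]
 [  0.           0.           1.        ]] -0.08973308340563103 [[-0.00549315 -0.99391195  0.11004031  0.46310873]
 [-0.99994575  0.00448571 -0.00940064  0.01136317]
 [ 0.0088498  -0.11008598 -0.99388267  1.41361531]
 [ 0.          0.          0.          1.        ]]
```

View pics/top0.png

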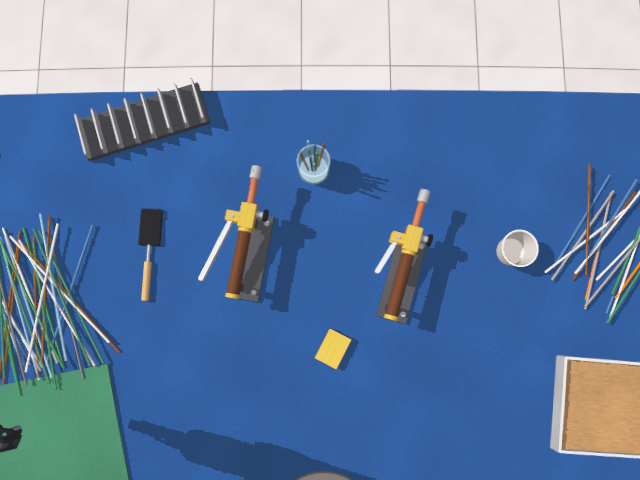

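View pics/scene0.png

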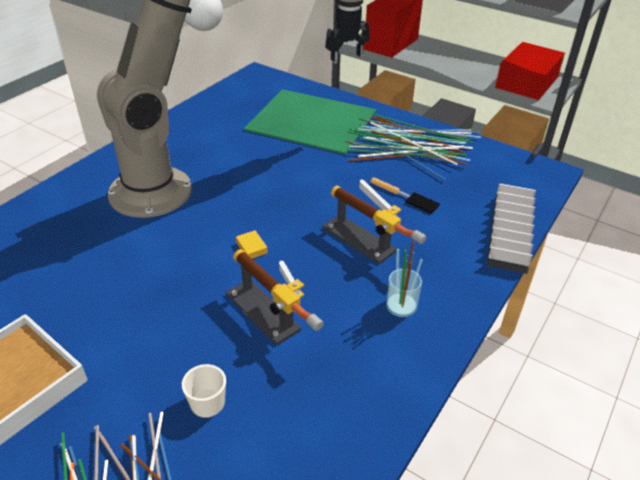

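The top view shows the long lever on the left torch (lever (230,220) to (201,279), bar butt at (233,296), nozzle at (256,168)). The short-lever torch is at (405,255), the paddle at (148,250), the jar at (313,163) and the marver at (333,349). I'll measure the lever and bar next.

```bash
cat > h.py <<'E'
import numpy as np,cv2
from station import *
def ray(c,p,z):
    K=np.array(c["camera_matrix"]);P=np.array(c["pose"])
    p=np.asarray(p,float).reshape(-1,1,2)
    # same model as OpenCV: slopes*(1+k1 r^2)
    u=cv2.undistortPoints(p,K,np.array([c["k1"],0,0,0,0.])).reshape(-1,2)
    d=np.c_[u,np.ones(len(u))]@P[:3,:3].T
    return P[:3,3]+d*((z-P[2,3])/d[:,2])[:,None]
def mask(c,box,f):
    x0,y0,x1,y1=box;m=np.zeros(c["img"].shape[:2],bool)
    m[y0:y1,x0:x1]=f(c["img"].astype(int))[y0:y1,x0:x1]
    n,l,s,_=cv2.connectedComponentsWithStats(m.astype(np.uint8),connectivity=8)
    ys,xs=np.nonzero(l==1+np.argmax(s[1:,4]));return np.c_[xs,ys].astype(float)
def line(q):
    vx,vy,x,y=cv2.fitLine(q[:,:2].astype(np.float32),cv2.DIST_HUBER,0,1e-3,1e-3).ravel()
    d=np.array([vx,vy]);d*=np.sign(d[0]);n=np.array([-d[1],d[0]]);o=np.array([x,y])
    s=(q[:,:2]-o)@d;w=(q[:,:2]-o)@n
    return o,d,n,s.min(),s.max(),np.percentile(w,[3,97])
white=lambda i:(i.min(2)>140)&(i.max(2)-i.min(2)<60)
brown=lambda i:(i[...,0]>i[...,2]+25)&(i[...,0]<170)&(i[...,1]<100)
E
python3 - <<'E'
from h import *
c=read_camera("top")
q=mask(c,(190,205,240,290),white);L=line(ray(c,q,.111))
print(len(q),q.min(0),q.max(0));print("lever",L,np.degrees(np.arctan2(L[1][1],L[1][0])), "ends",L[0]+L[3]*L[1],L[0]+L[4]*L[1])
b=mask(c,(220,200,262,305),brown);B=line(ray(c,b,.107))
print(len(b),b.min(0),b.max(0));print("bar",B,np.degrees(np.arctan2(B[1][1],B[1][0])),"ends",B[0]+B[3]*B[1],B[0]+B[4]*B[1])
e=ray(c,[(256,168),(148,213),(148,300)],.1);print(e)
for nm,bx,f,z in(("paddle",(130,200,170,305),lambda i:(i[...,2]<i.max(2)+1)&(i[...,2]<70),.01),):
    p=mask(c,bx,f);w=ray(c,p,z);print(nm,w.min(0),w.max(0))
C=cv2.resize(c["img"][140:320,130:330,::-1],(800,720))[:600]
cv2.imwrite("pics/crop.png",cv2.resize(c["img"][190:310,180:300,::-1],(600,600),interpolation=cv2.INTER_CUBIC))
E
```

```text
345 [198. 221.] [231. 280.]
lever (array([0.60289705, 0.229815  ], dtype=float32), array([ 0.8942615 , -0.44754493], dtype=float32), array([0.44754493, 0.8942615 ], dtype=float32), np.float64(-0.06982525435261056), np.float64(0.0714432895874235), array([-0.00522613,  0.00526463])) -26.586279 ends [0.54045501 0.26106494] [0.66678603 0.19784092]
756 [227. 231.] [250. 294.]
bar (array([0.5775137 , 0.17918105], dtype=float32), array([ 0.98331296, -0.18192202], dtype=float32), array([0.18192202, 0.98331296], dtype=float32), np.float64(-0.06670415528182105), np.float64(0.06796223798437206), array([-0.0120046 ,  0.01206394])) -10.481731 ends [0.51192263 0.19131601] [0.64434184 0.16681723]
[[0.78347595 0.14380985 0.1       ]
 [0.68573561 0.37741973 0.1       ]
 [0.49800196 0.37270374 0.1       ]]
paddle [0.62636834 0.36971048 0.01      ] [0.7104711  0.42200808 0.01      ]
```

View pics/crop.png

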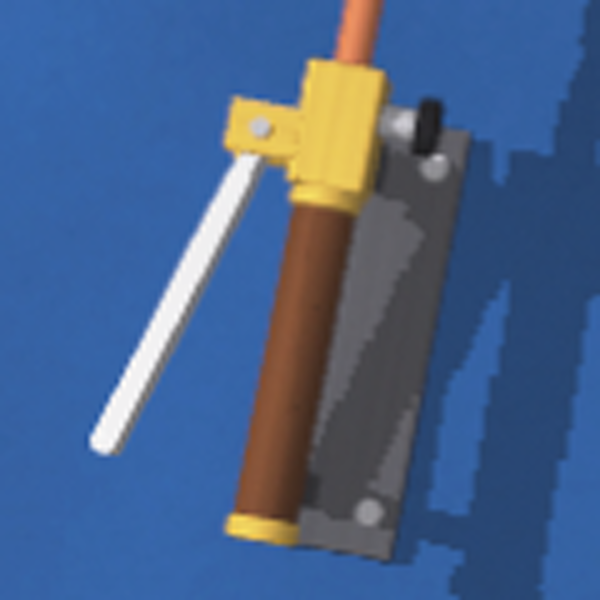

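The fit agrees with the given sizes: lever to bar is 16.1° (0.281 rad), the hinge is 32 mm off the bar axis, and the blade is 10.5 mm thick. I'll move to a stand-off outside the lever, up high, with the fingers shut.

Call:
{"name": "arm_command", "arguments": {"commands": [-0.416,-0.17,0,0,0,-9,0,-0.416,-0.17,0,0,0,-9,0,-0.416,-0.17,0,0,0,-9,0,-0.416,-0.17,0,0,0,-9,0,-0.416,-0.17,0,0,0,-9,0,-0.416,-0.17,0,0,0,-9,0,-0.416,-0.17,0,0,0,-9,0,-0.416,-0.17,0,0,0,-9,0], "force": 20}}

```text
t: 0.95
eef_pos: [0.547, 0.3349, 0.2312]
tool_rot: [-0.0, 0.122, 0.992, -0.0]
contact_force: [0.4, 0.7, -0.4]
gripper_width: 0.0
grasp_force: 0.0
```

```bash
cat > s.py <<'E'
import sys
from h import *
from scipy.spatial.transform import Rotation as R
o=get_obs();w=o["tool_rot"];r=R.from_quat(w,scalar_first=True)
print(o["t"],o["eef_pos"],o["contact_force"],o["gripper_width"],"axes",r.as_matrix().round(3).tolist())
if len(sys.argv)>3: print("shift",r.inv().apply(np.array(sys.argv[1:4],float)-o["eef_pos"]))
E
python3 s.py .58 .3 .08
```

```text
0.95 [0.54695283 0.33494073 0.2312133 ] [ 0.35434921  0.72853475 -0.41401769] 0.00027543589108864545 axes [[-0.97, 0.243, -0.0], [0.243, 0.97, -0.0], [0.0, -0.0, -1.0]]
shift [-0.04057998 -0.02584781  0.1512071 ]
```

Call:
{"name": "arm_command", "arguments": {"commands": [-0.04,-0.022,0,0,0,0,0,-0.04,-0.022,0.04,0,0,0,0,-0.04,-0.022,0.08,0,0,0,0,-0.04,-0.022,0.12,0,0,0,0,-0.04,-0.022,0.15,0,0,0,0,-0.04,-0.022,0.15,0,0,0,0,-0.04,-0.022,0.15,0,0,0,0]}}

```text
t: 1.65
eef_pos: [0.5794, 0.3056, 0.0815]
tool_rot: [-0.0, 0.123, 0.992, -0.0]
contact_force: [0.7, 0.3, 0.8]
gripper_width: -0.003
grasp_force: 0.0
```

```bash
python3 s.py .573 .274 .08
python3 - <<'E'
from h import *
c=read_camera("scene");cv2.imwrite("pics/s1.png",cv2.resize(c["img"][120:300,280:480,::-1],(660,594)))
c=read_camera("top");cv2.imwrite("pics/t1.png",cv2.resize(c["img"][170:320,150:310,::-1],(640,600)))
E
```

```text
1.65 [0.57941073 0.30556821 0.08151374] [0.70673252 0.27701785 0.75665111] -0.0029250359326116345 axes [[-0.97, 0.243, -0.001], [0.243, 0.97, -0.0], [0.0, -0.001, -1.0]]
shift [-0.00146282 -0.03217859  0.00152951]
```

View pics/s1.png

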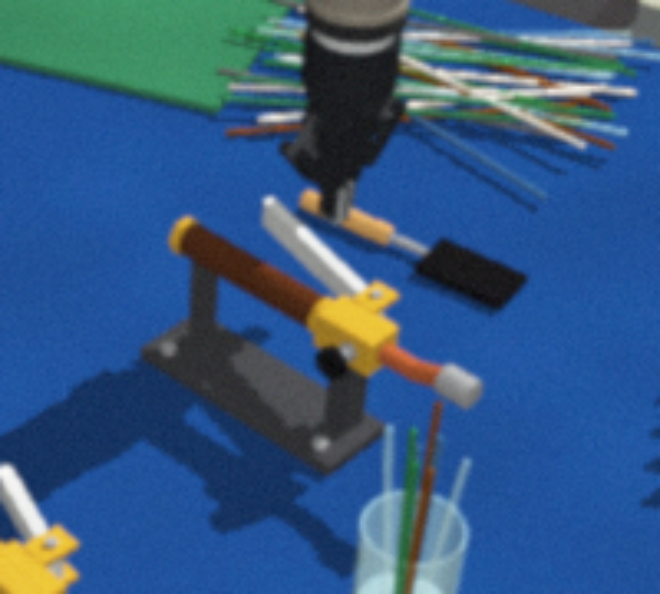

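View pics/t1.png

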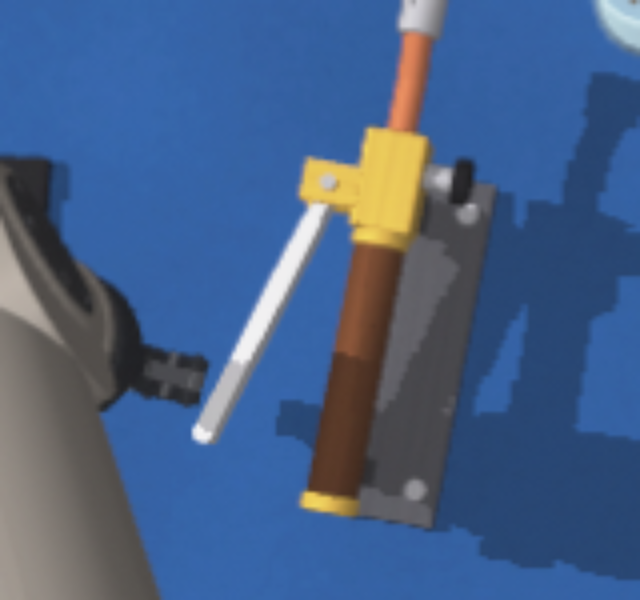

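Both views show the shut fingers outside the lever, about 20 mm from its face and opposite the outer third (top crop (175,375), lever tip (203,435)). Nothing is in the way, so I'll push slowly along the tool's -y.

Call:
{"name": "arm_command", "arguments": {"commands": [0,-0.004,0,0,0,0,0,0,-0.008,0,0,0,0,0,0,-0.012,0,0,0,0,0,0,-0.016,0,0,0,0,0,0,-0.02,0,0,0,0,0,0,-0.024,0,0,0,0,0,0,-0.028,0,0,0,0,0,0,-0.032,0,0,0,0,0]}}

```text
t: 2.55
eef_pos: [0.5715, 0.2742, 0.0813]
tool_rot: [-0.0, 0.123, 0.992, -0.0]
contact_force: [-0.1, 0.3, 0.4]
gripper_width: 0.0
grasp_force: 0.0
```

Call:
{"name": "arm_command", "arguments": {"commands": [0,-0.003,0,0,0,0,0,0,-0.006,0,0,0,0,0,0,-0.009,0,0,0,0,0,0,-0.012,0,0,0,0,0,0,-0.015,0,0,0,0,0,0,-0.018,0,0,0,0,0,0,-0.021,0,0,0,0,0,0,-0.024,0,0,0,0,0]}}

```text
t: 3.35
eef_pos: [0.5654, 0.2519, 0.0814]
tool_rot: [-0.0, 0.122, 0.992, 0.0]
contact_force: [-0.8, 5.5, 0.1]
gripper_width: -0.0
grasp_force: 2.3
```

```bash
python3 s.py .560 .235 .08
```

```text
3.35 [0.56537439 0.25190051 0.08136444] [-0.77556149  5.4525261   0.05757162] -0.0003326357397809305 axes [[-0.97, 0.243, -0.0], [0.243, 0.97, 0.001], [0.0, 0.001, -1.0]]
shift [ 0.00111139 -0.01770069  0.00135035]
```

Call:
{"name": "arm_command", "arguments": {"commands": [0,-0.002,0,0,0,0,0,0,-0.004,0,0,0,0,0,0,-0.006,0,0,0,0,0,0,-0.008,0,0,0,0,0,0,-0.01,0,0,0,0,0,0,-0.012,0,0,0,0,0,0,-0.014,0,0,0,0,0,0,-0.014,0,0,0,0,0]}}

```text
t: 4.15
eef_pos: [0.5613, 0.239, 0.0814]
tool_rot: [-0.001, 0.122, 0.993, 0.001]
contact_force: [-3.4, 7.3, 0.3]
gripper_width: 0.001
grasp_force: 3.1
```

Call:
{"name": "arm_command", "arguments": {"commands": [0,-0.001,0,0,0,0,0,0,-0.001,0,0,0,0,0,0,-0.002,0,0,0,0,0,0,-0.002,0,0,0,0,0]}}

```text
t: 4.55
eef_pos: [0.5609, 0.2374, 0.0813]
tool_rot: [-0.001, 0.122, 0.993, 0.001]
contact_force: [-2.2, 8.0, 0.8]
gripper_width: 0.002
grasp_force: 3.3
```

Call:
{"name": "arm_command", "arguments": {"commands": [0,-0.001,0,0,0,0,0,0,-0.001,0,0,0,0,0,0,-0.002,0,0,0,0,0,0,-0.002,0,0,0,0,0]}}

```text
t: 4.95
eef_pos: [0.5604, 0.2356, 0.0813]
tool_rot: [-0.001, 0.122, 0.993, 0.001]
contact_force: [-2.7, 7.4, 0.1]
gripper_width: 0.0
grasp_force: 3.4
```

```bash
cat > l.py <<'E'
from h import *
c=read_camera("top")
q=mask(c,(195,205,245,292),lambda i:(i.min(2)>100)&(i.max(2)-i.min(2)<60));L=line(ray(c,q,.111))
print(len(q),q.min(0),q.max(0),"deg",np.degrees(np.arctan2(L[1][1],L[1][0])),"tip",L[0]+L[3]*L[1],L[3:])
cv2.imwrite("pics/t2.png",cv2.resize(c["img"][190:310,180:300,::-1],(600,600)))
E
python3 l.py; python3 s.py
```

```text
338 [195. 236.] [208. 291.] deg 3.2380137 tip [0.51597625 0.26175904] (np.float64(-0.04698297231655137), np.float64(0.07098499571389362), array([-0.0157184 ,  0.00717996]))
5.0 [0.56045154 0.23569497 0.08138387] [-3.03756762e+00  6.51606046e+00 -7.49434625e-04] 0.0025734026411995195 axes [[-0.97, 0.242, -0.001], [0.242, 0.97, 0.002], [0.001, 0.002, -1.0]]
```

View pics/t2.png

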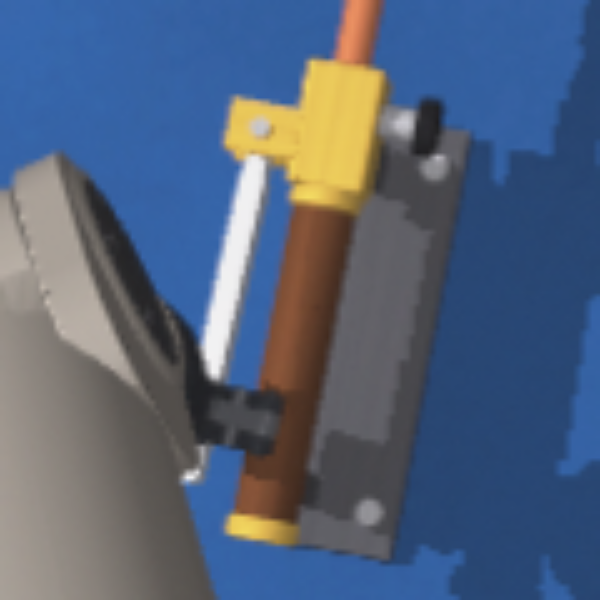

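The lever in the picture ((258,160) to (190,478)) is about 1–1.5° from parallel with the bar, and the force is still only the spring's. I'll press on in millimetre steps until the force rises.

Call:
{"name": "arm_command", "arguments": {"commands": [0,-0.001,0,0,0,0,0,0,-0.001,0,0,0,0,0,0,-0.002,0,0,0,0,0,0,-0.002,0,0,0,0,0]}}

```text
t: 5.4
eef_pos: [0.5599, 0.2338, 0.0813]
tool_rot: [-0.001, 0.122, 0.993, 0.001]
contact_force: [-3.3, 7.8, -0.7]
gripper_width: 0.002
grasp_force: 3.6
```

Call:
{"name": "arm_command", "arguments": {"commands": [0,-0.001,0,0,0,0,0,0,-0.001,0,0,0,0,0]}}

```text
t: 5.6
eef_pos: [0.5597, 0.2328, 0.0814]
tool_rot: [-0.001, 0.122, 0.993, 0.001]
contact_force: [-3.7, 7.5, 0.2]
gripper_width: -0.001
grasp_force: 3.6
```

Call:
{"name": "arm_command", "arguments": {"commands": [0,-0.001,0,0,0,0,0,0,-0.001,0,0,0,0,0]}}

```text
t: 5.8
eef_pos: [0.5597, 0.2324, 0.0814]
tool_rot: [-0.0, 0.122, 0.993, 0.001]
contact_force: [-2.7, 9.6, -0.2]
gripper_width: 0.002
grasp_force: 4.2
```

The force is rising and the movement has fallen off, so the stop is reached. I'll go one more millimetre and hold.

Call:
{"name": "arm_command", "arguments": {"commands": [0,-0.001,0,0,0,0,0,0,-0.001,0,0,0,0,0,0,-0.001,0,0,0,0,0]}}

```text
t: 6.1
eef_pos: [0.5596, 0.2323, 0.0815]
tool_rot: [-0.0, 0.121, 0.993, 0.002]
contact_force: [-1.9, 10.3, -2.0]
gripper_width: 0.003
grasp_force: 5.1
```

Call:
{"name": "arm_command", "arguments": {"commands": [0,-0.001,0,0,0,0,0,0,-0.001,0,0,0,0,0,0,-0.001,0,0,0,0,0,0,-0.001,0,0,0,0,0,0,-0.001,0,0,0,0,0,0,-0.001,0,0,0,0,0]}}

```text
t: 6.7
eef_pos: [0.5596, 0.2322, 0.0815]
tool_rot: [0.0, 0.121, 0.993, 0.002]
contact_force: [-0.4, 13.4, -2.5]
gripper_width: -0.004
grasp_force: 6.0
```

```bash
sed -i s/t2.png/t3.png/ l.py; python3 l.py
```

```text
498 [195. 227.] [211. 291.] deg 4.4873524 tip [0.51553819 0.25828621] (np.float64(-0.06248814024070731), np.float64(0.07557285155165532), array([-0.01761537,  0.00948082]))
```

View pics/t3.png

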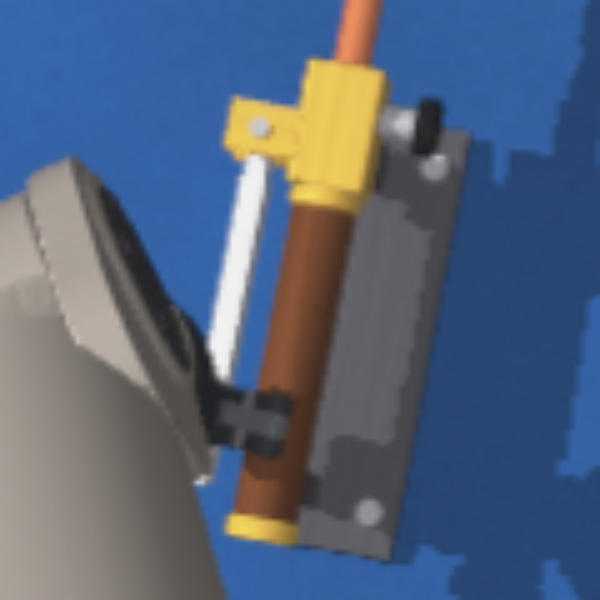

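The lever ((258,160) to (203,480)) is now parallel to the bar with a clear gap, and the position holds while the force climbs past the spring's, so it is at its stop. I'll hold for another 1.1 s or so, then release slowly.

Call:
{"name": "arm_command", "arguments": {"commands": [0,0,0,0,0,0,0,0,0,0,0,0,0,0,0,0,0,0,0,0,0,0,0,0,0,0,0,0,0,0,0,0,0,0,0,0,0,0,0,0,0,0]}}

```text
t: 7.35
eef_pos: [0.5596, 0.2322, 0.0815]
tool_rot: [0.0, 0.121, 0.993, 0.002]
contact_force: [-1.0, 12.6, -3.1]
gripper_width: 0.001
grasp_force: 6.0
```

Call:
{"name": "arm_command", "arguments": {"commands": [0,0,0,0,0,0,0,0,0,0,0,0,0,0,0,0,0,0,0,0,0,0,0,0,0,0,0,0,0,0,0,0,0,0,0,0,0.004,0,0,0,0,0,0,0.008,0,0,0,0,0,0,0.012,0,0,0,0,0]}}

```text
t: 8.15
eef_pos: [0.562, 0.2413, 0.0813]
tool_rot: [-0.001, 0.122, 0.993, 0.001]
contact_force: [-2.5, 6.5, -0.7]
gripper_width: -0.001
grasp_force: 2.7
```

Call:
{"name": "arm_command", "arguments": {"commands": [0,0.004,0,0,0,0,0,0,0.008,0,0,0,0,0,0,0.012,0,0,0,0,0,0,0.016,0,0,0,0,0,0,0.02,0,0,0,0,0,0,0.025,0,0,0,0,0,0,0.03,0,0,0,0,0,0,0.035,0,0,0,0,0]}}

```text
t: 8.95
eef_pos: [0.571, 0.2728, 0.081]
tool_rot: [-0.001, 0.123, 0.992, -0.001]
contact_force: [-0.0, -0.9, -0.8]
gripper_width: -0.002
grasp_force: 0.0
```

Call:
{"name": "arm_command", "arguments": {"commands": [0,0.01,0,0,0,0,0,0,0.02,0,0,0,0,0,0,0.03,0,0,0,0,0,0,0.03,-0.05,0,0,0,0,0,0.05,-0.1,0,0,0,0,0,0.1,-0.12,0,0,0,0,0,0.15,-0.12,0,0,0,0,0,0.15,-0.12,0,0,0,0]}}

```text
t: 9.75
eef_pos: [0.6061, 0.4283, 0.2022]
tool_rot: [-0.0, 0.119, 0.993, 0.003]
contact_force: [-0.2, 0.4, -0.5]
gripper_width: -0.005
grasp_force: 0.0
```

Call:
{"name": "arm_command", "arguments": {"commands": [0,0,0,0,0,0,0,0,0,0,0,0,0,0,0,0,0,0,0,0,0]}}

```text
t: 10.05
eef_pos: [0.6082, 0.4169, 0.201]
tool_rot: [-0.0, 0.124, 0.992, -0.001]
contact_force: [-0.5, -0.2, 0.2]
gripper_width: 0.002
grasp_force: 0.0
```

```bash
sed -i s/t3.png/t4.png/ l.py; python3 l.py; python3 s.py
```

```text
431 [198. 220.] [232. 280.] deg -26.393713 tip [0.53977538 0.25967919] (np.float64(-0.06987943047249272), np.float64(0.07231210452405881), array([-0.00652343,  0.00659944]))
10.1 [0.60826526 0.41697065 0.20116116] [-0.64646457 -0.75056656 -0.31179038] -5.4003717291872225e-05 axes [[-0.969, 0.246, -0.0], [0.246, 0.969, -0.001], [-0.0, -0.001, -1.0]]
```

View pics/t4.png

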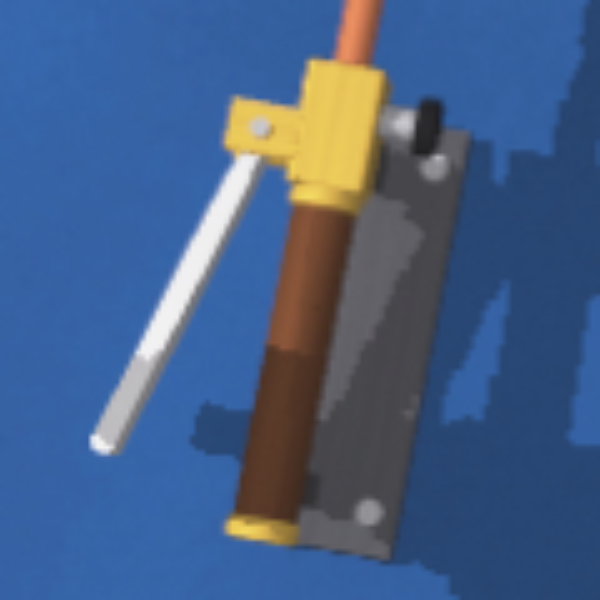

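The lever is back at its rest position (tip at (105,440), as at the start; fitted angle -26.4°, against -26.6° before), and the arm is clear.

```bash
python3 -c "
from station import *
print(hand_in())"
```

```text
the job is handed in; nothing more can be done
None
```

I pressed the long lever slowly to its stop and held it there for over a second at about 13 N. It then sprang fully back, the arm moved clear, and the job is handed in; `hand_in()` gave no verdict.

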